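# Hang a loudspeaker by its slotted strap on a headed pin

### The arm

A 6-joint arm with a two-finger parallel gripper is mounted at the origin on the work surface. World frame = base frame: x ahead of the robot, y to its left, z up, the work surface at z = 0. Lengths are in mm, angles in degrees, forces in N, time in s.
With the tool pointing down it reaches from about 300 to 850 mm from the base axis. Payload 4.2 kg.
Tool frame: the origin (TCP) lies midway between the tips of the shut fingers; the grasp point (between the pads) lies 19 mm behind it; y points along the fingers, z is the direction in which the jaws open and shut, and the axes are right-handed (so a half turn about y gives the same grasp; the last joint's range is limited). The gripper opens to 91 mm and grips with 3 to 60 N. Pads are 32 mm wide; open, the fingers measure 118 mm over their backs; the gripper's body (76 mm by 178 mm) begins 60 mm behind the grasp point.
Start: joints at [70.359, 18.312, 89.639, -0, 72.044, -1.146], TCP at [182.406, 545.318, 213.976] pointing down, gripper open.
Joint ranges: [-177.97, 177.97], [-48.28, 115.42], [12.27, 149.76], [-77.06, 257.06], [2.81, 150.46], [-146.56, 146.56]. Speed limits (degrees/s): [147.25, 147.25, 180, 180, 180, 180].

### API

Orientations are given as [roll, pitch, yaw] about the fixed x, y, z axes, in that order (R = Rz(yaw) Ry(pitch) Rx(roll)).
In Python, from workcell import env gives the robot as it stands.
- The arm moves only by the shell command python3 -m handwheel 'ROWS' [FORCE]. ROWS is JSON, a list of rows, each a list of 3 entries, a list of its own where there are three numbers: the opening, from 0 (shut) to 1 (fully open), then the shift along the tool's x, y, z in mm, then the turn, a rotation vector about the tool's x, y, z in degrees. A call has exactly 10 rows; each row shifts and turns the commanded pose from where the row before left it, along the tool's axes as they then stand; what a row does not reach is not made up. A row lasts 1/12 s, in which the tool goes at most 41.7 mm and 7.16 degrees, less where a joint would pass 70% of its speed; a pose out of reach is approached as far as the arm can. A call is refused whole if a number of a shift passes 41.7 or a number of a turn 7.16, either way. A call with a gripper value outside its range is refused whole. The fingers move at their own pace and stop on an object; FORCE is the grip in N (left out, the last holds). Time passes only in rows, so rows that do not move let the fingers close, or fill a call up. It gives the time, the measured TCP pose, the force and the opening at its end, in the units of the state.
- env.state(): the state, without advancing time (a new reading comes with each control period).
- env.grab_frame(name): name is "side" or "top" or "wrist"; returns the picture (384x512x3 uint8, red, green, blue); there is no depth.
- env.camera_info(name): a dict with "fx", "fy", "cx", "cy" (pixels), "camera_from_world" (4x4, takes a point from world to camera coordinates); the wrist camera has in their place "mount" (4x4, takes a point from camera to tool coordinates, whose origin is the TCP and whose axes are the tool frame's). Camera axes: x right, y down, z forward; pixel columns grow to the right and rows downward; lengths in mm; the calibration is good to about 2 mm. The wrist camera is an equidistant fisheye: a pixel r from the principal point sees the ray r / f radians off the axis. A picture is of the moment at which its call begins: read the wrist's pose just before it. camera_info takes no time and is no camera call.
- env.job_done(): hands the job in, once; it reports no verdict.
Trained networks look in the newest picture that a camera, given by its name, has taken for a name from the list of things; names that differ only in an ending like _2 or _b are one class to them, and where a whole thing is asked for, a point or a joint stands for the part that bears it (a point fixed in the world has none). Each returns a list of dicts, best first, with "p" (0 to 1); they miss things now and then, are a little off and sometimes report something else, mostly with a low value. They report only what shows in the picture. A call takes as long as a camera call. They do not tell look-alikes from the thing itself.
- env.masks_of(camera, label): "region" (384x512 bool, what is visible of it) and "location" ([column, row] in pixels, amid what is visible of it).
The state is a dict: "time_s": time; "qpos": joint angles; "qvel": joint speeds; "effort": joint torques, N m; "ee_pos": TCP position; "ee_rot": TCP orientation; "force": force on the tool from outside, world axes, zero at the start; "torque": the same for the moment, N m; "gripper_width": finger opening in mm.
Only numpy, scipy, OpenCV 4.12 (cv2) and the standard library are available. Lean on these libraries where they do the work, as an engineer would, in place of code of your own. Each camera call takes 0.05 s, during which the arm holds its last target.

### The job

Hang the small loudspeaker on the pin of the aluminium stand by the slot in its strap plate: pick it up by the plate, bring the slot sideways over the pin's neck until the pin is at the closed end, and let it down so that the pin sits up in the notch there. Leave it hanging freely and upright on the pin. Feel your way, press only gently on the pin, and leave everything else on the desk where it is.

Things in the scene. Friction and masses are not known exactly. Their poses are not given: they have to be found in the camera images.
- speaker_center (a point): Loose loudspeaker, 0.3 to 0.65 kg: its centre, 77.5 mm above its underside. z up, x out of the round grille, y the way its slot opens. Grey box 50 (x) by 86 (y) by 66 mm high; on its top, at mid depth, stands an aluminium strap plate, 8 mm thick (x), y = -40 to +46 mm, top edge 155 mm above the underside.
- speaker_seat (a point): Point on the speaker, same axes, 107 mm above its underside, x = y = 0: the pin's axis lies here when seated. The notch round it spans y = -7 to +7 mm and goes up from the slot to 112 mm above the underside (5 mm above this point).
- speaker_slot (a point): Mouth of the slot, same axes: y = +18 mm, 95 mm above the underside, mid height of the slot. The slot is 14 mm high (88 to 102 mm above the underside), open at the +y edge, closed end at y = -7 mm. Its lower lip ends at this y = +18, its upper lip reaches farther, to y = +46.
- speaker_grip (a point): Where to grip the plate, from above, its faces (8 mm apart in x) between the fingers: same axes, y = 0, 145 mm above the underside, 10 mm below the top edge. Fingertips kept more than 120 mm above the underside clear the pin's head later.
- stand_mark (a point): Nominal middle of the pin's neck, 165 mm above the desk; x points along the level pin, from the post to its head; z up. The true pin is clamped up to 8 mm higher or lower and up to 5 mm to either side (y); this is not measured and must be seen or felt. Neck 10 mm diameter, x = -8 to +8, between a collar (back to the post) and a 5 mm thick head, both 22 mm diameter.
- stand: Fixed stand that carries the pin, rigid; origin on the desk 165 mm under the mark, same axes. Post: upright aluminium plate 74 mm wide (y), x = -81 to -65 mm, top 176 mm above the desk. Foot: steel plate 12 mm high, 170 mm wide (y), x = -110 to +20 mm. Pushing the speaker on the pin with more than 25 N is too much.
- desk_mic: Bystander: desk microphone on a round foot, 72 mm wide, 126 mm high; origin under its centre.
- morse_key: Bystander: telegraph key, 75 by 55 by 40 mm; origin under its centre.
- tin: Bystander: low steel can, 56 mm across, 42 mm high; origin under its centre.
- screwdriver: Bystander: screwdriver lying on the desk.
- mouse: Bystander: computer mouse, 105 by 60 by 34 mm; origin under its centre.
- mug: Bystander: white mug, 76 mm across, 88 mm high; origin under its centre.
Things that resemble listed ones, but are neither listed nor needed, are in the scene too. Leave any purple look-alike of the part that bears speaker_center alone. Leave any pink look-alike of the stand alone.

How it is judged:
By the outcome, as a careful person would: the job done as asked, in the order asked, and still so for the second after the job is handed in, with the robot touching nothing.
It also fails if it takes over 48 s, if anything falls off the work surface, if the arm or the gripper's body presses on something with over 40 N, if the wrist force passes 120 N, or if a joint passes its speed limit or range.

## Working session

There is one attempt and no reset: what is moved stays moved. The work goes in short steps, Python scripts to look and compute and a shell command to move; the robot and the scene stay as the last step left them, time stands still between calls to the robot, and variables do not carry over. Pictures are saved under pics/ and viewed, and the job is handed in when it is done.

```bash
ls; mkdir -p pics; python3 - <<'E'
from workcell import env
import cv2, numpy as np
print(env.state())
for n in ["side","top","wrist"]:
    f=env.grab_frame(n); cv2.imwrite(f"pics/{n}0.png",f[:,:,::-1])
    print(n,env.camera_info(n))
    for l in ["speaker_center","stand","stand_mark","desk_mic","morse_key","tin","screwdriver","mouse","mug"]:
        if n=="wrist" and l!="speaker_center": continue
        r=env.masks_of(n,l)
        print(n,l,[(round(d["p"],2),[int(v) for v in d["location"]],int(d["region"].sum())) for d in r][:4])
print(env.state()["time_s"])
E
```

```text
pics
{'time_s': 0.0, 'qpos': array([ 7.03597890e+01,  1.83511011e+01,  8.97058506e+01, -2.60385476e-03,
        7.20423212e+01, -1.14498067e+00]), 'qvel': array([ 8.33051057e-05,  1.30643212e-02,  2.63655622e-02, -2.48161048e-02,
       -7.33963989e-02, -3.69226047e-02]), 'effort': array([-6.74910953e-04, -4.12465560e+01, -2.31972420e+01,  7.24968477e-02,
        4.58463735e-02, -1.63371656e-04]), 'ee_pos': array([182.24293759, 544.83479656, 213.12944494]), 'ee_rot': array([-9.00993025e+01, -4.91413405e-04, -1.84944249e+01]), 'force': array([-0.01947535,  0.34757089,  0.04175586]), 'torque': array([ 0.02501154, -0.00259272, -0.00777344]), 'gripper_width': 90.82579415054234}
side {'fx': 499.1731633038287, 'fy': 499.1731633038287, 'cx': 257.12726621707884, 'cy': 191.2211549591766, 'camera_from_world': array([[ 9.88976885e-01, -1.46826184e-01, -1.91518065e-02,
        -5.44722446e+02],
       [-1.14198737e-01, -6.74008484e-01, -7.29843279e-01,
         1.49747701e+02],
       [ 9.42516237e-02,  7.23985245e-01, -6.83346176e-01,
         1.58975060e+03],
       [ 0.00000000e+00,  0.000000
[... 1364 characters left out ...]
p tin []
top screwdriver [(0.83, [262, 222], 271)]
top mouse [(0.59, [388, 239], 742), (0.54, [262, 222], 347)]
top mug [(0.93, [138, 124], 867), (0.66, [190, 209], 471)]
wrist {'fx': 297.3186396354542, 'fy': 297.3186396354542, 'cx': 251.5591448097439, 'cy': 191.77889778744068, 'mount': array([[ 1.65900726e-04,  9.63514630e-01,  2.67655620e-01,
        -7.60684267e+01],
       [-4.95498491e-04, -2.67655512e-01,  9.63514547e-01,
        -1.71484025e+02],
       [ 9.99999863e-01, -2.92470719e-04,  4.33015801e-04,
        -3.08829512e-02],
       [ 0.00000000e+00,  0.00000000e+00,  0.00000000e+00,
         1.00000000e+00]])}
wrist speaker_center [(0.76, [4, 372], 226), (0.44, [8, 380], 92)]
1.1
```

View pics/side0.png

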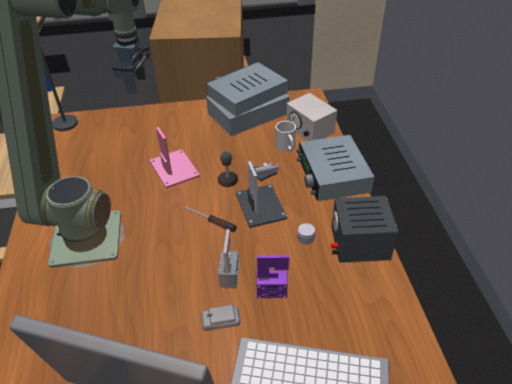

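View pics/top0.png

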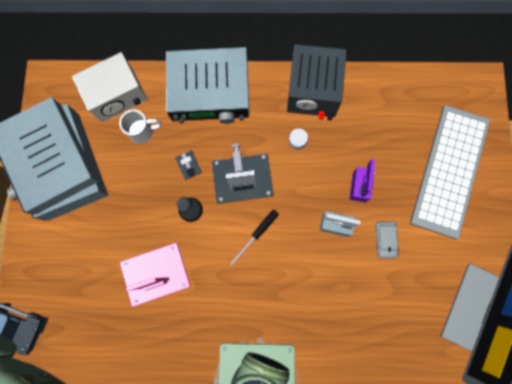

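View pics/wrist0.png

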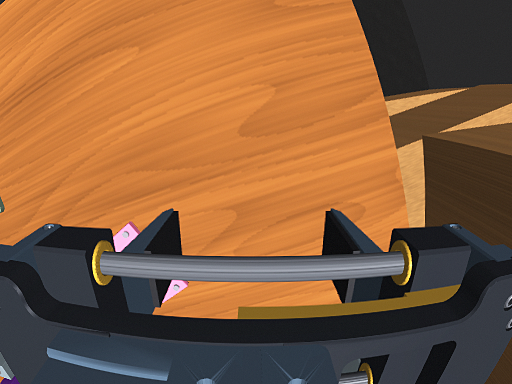

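```bash
python3 - <<'E'
import cv2
a=cv2.imread('pics/side0.png')[100:350,140:350]
cv2.imwrite('pics/side0z.png',cv2.resize(a,None,fx=2.4*1.0,fy=2.4,interpolation=cv2.INTER_CUBIC))
a=cv2.imread('pics/top0.png')[130:330,200:420]
cv2.imwrite('pics/top0z.png',cv2.resize(a,None,fx=3,fy=3,interpolation=cv2.INTER_CUBIC))
E
```

```text
(no output)
```

View pics/side0z.png

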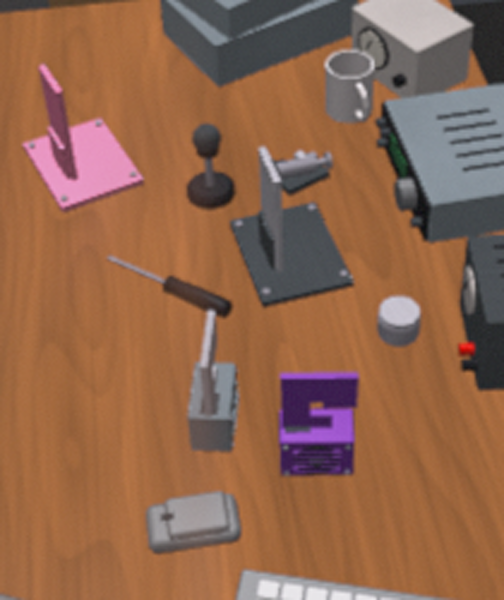

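View pics/top0z.png

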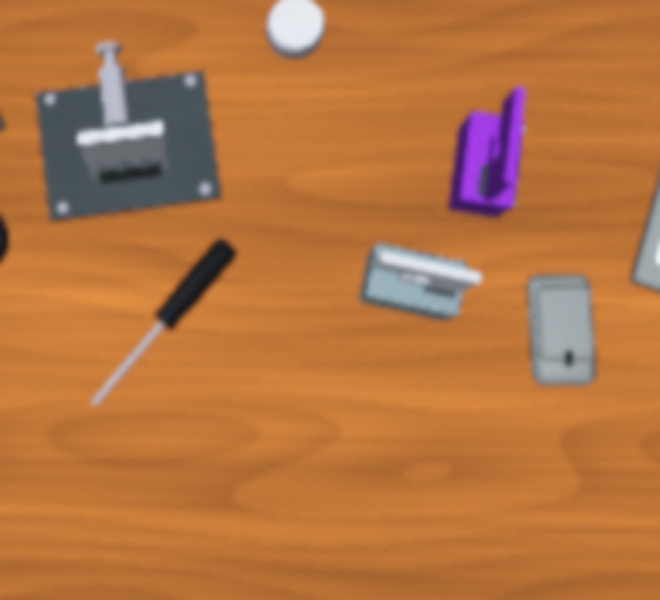

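The grey speaker is at about (340,222) in the top view and (228,262) in the side view, with its slot apparently opening to the image right. The real stand is at about (242,176) in the top view, with its pin pointing away from the robot. The purple speaker and pink stand are the look-alikes. Next I'll fit the poses from the silhouettes in both views.

```bash
cat > h.py <<'E'
from workcell import env
import cv2, numpy as np
from scipy.optimize import minimize
from scipy.spatial.transform import Rotation as Ro
def toolT(st):
    T=np.eye(4); T[:3,:3]=Ro.from_euler('xyz',st["ee_rot"],degrees=True).as_matrix(); T[:3,3]=st["ee_pos"]; return T
def proj(cam,P,T=None):
    P=np.atleast_2d(np.asarray(P,float)); c=env.camera_info(cam)
    if cam!="wrist":
        M=c["camera_from_world"]; q=P@M[:3,:3].T+M[:3,3]
        return np.c_[c["fx"]*q[:,0]/q[:,2]+c["cx"], c["fy"]*q[:,1]/q[:,2]+c["cy"]]
    M=np.linalg.inv(T@c["mount"]); q=P@M[:3,:3].T+M[:3,3]
    r=np.hypot(q[:,0],q[:,1]); th=np.arctan2(r,q[:,2]); s=c["fx"]*th/np.maximum(r,1e-9)
    return np.c_[s*q[:,0]+c["cx"], s*q[:,1]+c["cy"]]
def box(x0,x1,y0,y1,z0,z1): return np.array([[x,y,z] for x in(x0,x1) for y in(y0,y1) for z in(z0,z1)],float)
def place(P,x,y,yaw,z=0):
    a=np.radians(yaw);c,s=np.cos(a),np.sin(a)
    return np.c_[x+c*P[:,0]-s*P[:,1], y+s*P[:,0]+c*P[:,1], P[:,2]+z]
# speaker solids (z from underside): box, plate parts
SPK=[box(-25,25,-43,43,0,66),box(-4,4,-40,18,66,88),box(-4,4,-40,-7,66,155),box(-4,4,-40,46,112,155),box(-4,4,7,46,102,155)]
def cyl(x0,x1,r,dy,z):
    a=np.linspace(0,2*np.pi,16,endpoint=False)
    return np.array([[x,dy+r*np.cos(t),z+r*np.sin(t)] for x in(x0,x1) for t in a])
def stand(dy,dz): return [box(-110,20,-85,85,0,12),box(-81,-65,-37,37,12,176),cyl(-65,-8,11,dy,165+dz),cyl(-8,8,5,dy,165+dz),cyl(8,13,11,dy,165+dz)]
def render(cam,parts,T=None,up=4):
    m=np.zeros((384*up,512*up),np.uint8)
    for P in parts:
        h=cv2.convexHull(((proj(cam,P,T)+.5)*up-.5).astype(np.float32))
        cv2.fillConvexPoly(m,np.round(h).astype(np.int32),1)
    return cv2.resize(m.astype(np.float32),(512,384),interpolation=cv2.INTER_AREA)
def back(cam,uv,z,T=None):
    f=lambda p:((proj(cam,[[p[0],p[1],z]],T)[0]-uv)**2).sum()
    return minimize(f,[500,0],method='Nelder-Mead',options=dict(xatol=.05,fatol=1e-4)).x
def iou(a,b): return np.minimum(a,b).sum()/np.maximum(a,b).sum()
E
cat > fit.py <<'E'
from h import *
def pick(cam,l,near):
    r=env.masks_of(cam,l); return [d for d in r if np.hypot(*(np.array(d["location"])-near))<25][0]["region"].astype(np.float32)
ims={c:env.grab_frame(c) for c in("side","top")}
M={"side":pick("side","speaker_center",(227,263)),"top":pick("top","speaker_center",(338,222))}
S={"side":pick("side","stand",(258,202)),"top":pick("top","stand",(242,176))}
np.savez('masks.npz',ms=M["side"],mt=M["top"],ss=S["side"],st=S["top"])
print(back("top",(338,222),60),back("side",(227,267),40),back("top",(242,178),6))
x0,y0=back("top",(338,222),60)
best=None
for yaw in range(-180,180,20):
    f=lambda p:-sum(iou(render(c,[place(P,*p) for P in SPK]),M[c]) for c in M)
    r=minimize(f,[x0,y0,yaw],method='Nelder-Mead',options=dict(initial_simplex=[[x0,y0,yaw],[x0+15,y0,yaw],[x0,y0+15,yaw],[x0,y0,yaw+15]],xatol=.1,fatol=1e-4))
    print(yaw,r.fun.round(3),r.x.round(1))
x0,y0=back("top",(242,178),6)
for yaw in range(-40,41,20):
    f=lambda p:-sum(iou(render(c,[place(P,*p[:3]) for P in stand(*np.clip(p[3:],-9,9))]),S[c]) for c in S)
    s0=np.array([x0+40,y0,yaw,0,0]); r=minimize(f,s0,method='Nelder-Mead',options=dict(initial_simplex=[s0]+[s0+d for d in np.diag([15,15,15,5,6])],xatol=.1,fatol=1e-5,maxiter=500))
    print(yaw,r.fun.round(3),r.x.round(1))
for l in("desk_mic","morse_key","tin","screwdriver","mouse","mug"):
    pass
for n,uv,z in(("mic",(188,214),10),("key",(188,167),15),("tin",(299,138),42),("purple",(362,183),60)): print(n,back("top",uv,z).round())
E
python3 fit.py
```

```text
[ 436.05706611 -221.68876178] [ 430.85711797 -219.3973922 ] [569.39122051  50.71753729]
-180 -1.832 [ 434.3 -223.5 -192.8]
-160 -1.831 [ 434.7 -223.  -192.2]Traceback (most recent call last):
  File "fit.py", line 13, in <module>
    r=minimize(f,[x0,y0,yaw],method='Nelder-Mead',options=dict(initial_simplex=[[x0,y0,yaw],[x0+15,y0,yaw],[x0,y0+15,yaw],[x0,y0,yaw+15]],xatol=.1,fatol=1e-4))
    res = _minimize_neldermead(fun, x0, args, callback, bounds=bounds,
                               **options)
    fxr = func(xr)
    fx = function(np.copy(x), *(wrapper_args + args))
  File "fit.py", line 12, in <lambda>
    f=lambda p:-sum(iou(render(c,[place(P,*p) for P in SPK]),M[c]) for c in M)
                ~~~^^^^^^^^^^^^^^^^^^^^^^^^^^^^^^^^^^^^^^^^^^^^^^^^^^^^^^^^^^^
  File "fit.py", line 12, in <genexpr>
    f=lambda p:-sum(iou(render(c,[place(P,*p) for P in SPK]),M[c]) for c in M)
                        ~~~~~~^^^^^^^^^^^^^^^^^^^^^^^^^^^^^^
  File "h.py", line 28, in render
    h=cv2.convexHull(((proj(cam,P,T)+.5)*up-.5).astype(np.float32))
                       ~~~~^^^^^^^^^
  File "h.py", line 8, in proj
    P=np.atleast_2d(np.asarray(P,float)); c=env.camera_info(cam)
                                            ~~~~~~~~~~~~~~~^^^^^
ValueError: time passes only in moves, steps and waits
```

```bash
sed -i 's/^def toolT/CI={k:env.camera_info(k) for k in("side","top","wrist")}\ndef toolT/; s/c=env.camera_info(cam)/c=CI[cam]/' h.py
sed -i 's/^ims=.*$/Z=np.load("masks.npz")/; s/^M={.*/M={"side":Z["ms"],"top":Z["mt"]}/; s/^S={.*/S={"side":Z["ss"],"top":Z["st"]}/; /^np.savez/d' fit.py; sed -i 's/range(-180,180,20)/range(-180,180,40)/' fit.py
time python3 fit.py
```

```text
[ 436.05706611 -221.68876178] [ 430.85711797 -219.3973922 ] [569.39122051  50.71753729]
-180 -1.832 [ 434.3 -223.5 -192.8]
-140 -1.829 [ 434.3 -223.  -191.8]
-100 -1.853 [ 434.8 -223.8  -12.6]
-60 -1.861 [ 434.6 -223.   -12.5]
-20 -1.861 [ 434.6 -223.   -12.5]
20 -1.855 [ 434.9 -222.9  -12.9]
60 -1.858 [ 434.2 -223.1  -12. ]
100 -1.826 [ 434.5 -223.   167.6]
140 -1.831 [ 434.7 -223.   167.7]
-40 -1.721 [614.2  57.5   8.7 -19.5   6.2]
-20 -1.733 [614.2  56.9   8.6  -3.   -7.2]
0 -1.732 [ 6.141e+02  5.690e+01  8.600e+00 -1.000e-01 -5.600e+00]
20 -1.729 [614.2  57.6   9.1   3.7  -2.6]
40 -1.727 [614.1  56.8   8.6   6.3   1.9]
mic [459. 206.]
key [599. 212.]
tin [ 683. -116.]
purple [ 547. -291.]
real	0m20.255s
user	0m30.985s
sys	0m12.602s
```

```bash
cat > ov.py <<'E'
import sys
from h import *
def ov(cam,im,yaw,crop,s,xy=(434.6,-223),T=None):
    u0,v0,u1,v1=crop
    a=cv2.resize(im[v0:v1,u0:u1],None,fx=s,fy=s,interpolation=cv2.INTER_CUBIC)
    out=np.array([[-40,66],[-40,155],[46,155],[46,102],[7,102],[7,112],[-7,112],[-7,88],[18,88],[18,66]],float)
    for x in(-4,4):
        q=proj(cam,place(np.c_[np.full(10,x),out],*xy,yaw),T)
        cv2.polylines(a,[np.round((q-[u0,v0]+.5)*s-.5).astype(np.int32)],True,(0,0,255) if x>0 else (0,255,255),1)
    return a
if __name__=="__main__":
    t=cv2.imread('pics/top0.png');s=cv2.imread('pics/side0.png')
    rows=[]
    for y in(-12.5,167.5):
        rows.append(np.hstack([cv2.resize(t[200:250,310:370],None,fx=6,fy=6,interpolation=cv2.INTER_CUBIC),ov("top",t,y,(310,200,370,250),6)]))
    cv2.imwrite('pics/ovt.png',np.vstack(rows)[:600])
    rows=[np.hstack([cv2.resize(s[225:295,205:255],None,fx=5,fy=5,interpolation=cv2.INTER_CUBIC)]+[ov("side",s,y,(205,225,255,295),5) for y in(-12.5,167.5)])]
    cv2.imwrite('pics/ovs.png',np.vstack(rows))
E
python3 ov.py
```

```text
(no output)
```

View pics/ovt.png

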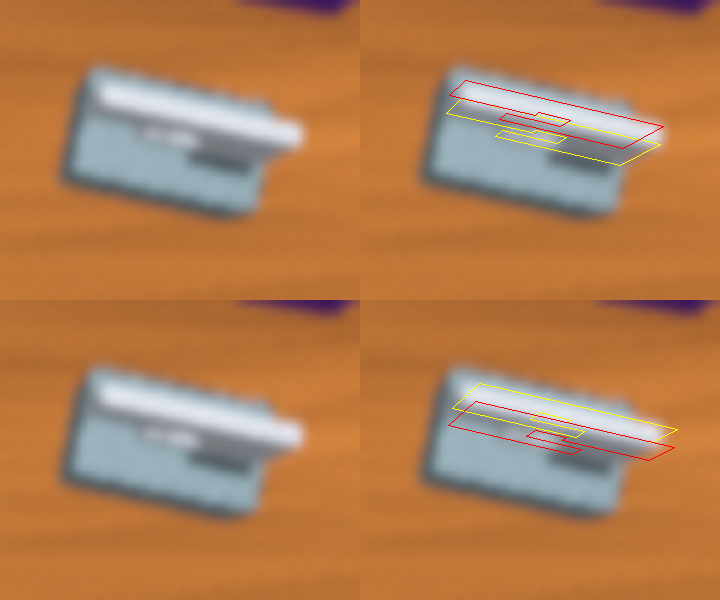

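View pics/ovs.png

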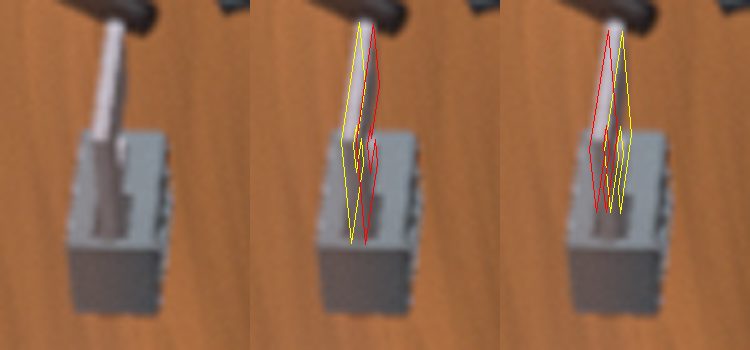

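The speaker fits at (434.6, -223), yaw -12.5°, with its slot opening towards world +y; the gap and the full-height end agree with that in both views. The stand fits at (614, 57), yaw 8.6°. I'll go over the stand first for a close look at the pin.

```bash
cat > plan.py <<'E'
# prints suggested tool-frame shifts: plan.py X Y Z YAW n [x y z yaw start]
import sys
from h import *
a=[float(v) for v in sys.argv[1:]]
st=env.state(); p=np.array(st["ee_pos"]); yaw=st["ee_rot"][2]
if len(a)>5: p=np.array(a[5:8]); yaw=a[8]
n=int(a[4]); d=(np.array(a[:3])-p)/n; dy=(a[3]-yaw)/n
print("from",p.round(1),round(yaw,2),"step",np.linalg.norm(d).round(1),"turn_y",round(-dy,2))
for i in range(n):
    print(i,(Ro.from_euler('xyz',[-90,0,yaw+dy*i],degrees=True).as_matrix().T@d).round(1))
E
python3 plan.py 605 -20 240 -81.4 18
```

```text
from [182.4 545.3 214. ] -18.5 step 39.2 turn_y 3.49
0 [ 32.2  -1.4 -22.3]
1 [ 33.5  -1.4 -20.3]
2 [ 34.7  -1.4 -18.2]
3 [ 35.8  -1.4 -16.1]
4 [ 36.7  -1.4 -13.9]
5 [ 37.4  -1.4 -11.6]
6 [38.1 -1.4 -9.3]
7 [38.6 -1.4 -7. ]
8 [38.9 -1.4 -4.6]
9 [39.1 -1.4 -2.2]
10 [39.2 -1.4  0.2]
11 [39.1 -1.4  2.5]
12 [38.9 -1.4  4.9]
13 [38.5 -1.4  7.3]
14 [38.  -1.4  9.6]
15 [37.4 -1.4 11.9]
16 [36.6 -1.4 14.2]
17 [35.6 -1.4 16.4]
```

```bash
python3 -m handwheel '[[1,[16,-8,-11],[0,3.5,0]],[1,[33,-8,-20],[0,3.5,0]],[1,[35,-6,-18],[0,3.5,0]],[1,[36,-6,-16],[0,3.5,0]],[1,[37,-5,-14],[0,3.5,0]],[1,[37,-4,-12],[0,3.5,0]],[1,[38,0,-9],[0,3.5,0]],[1,[39,0,-7],[0,3.5,0]],[1,[39,0,-5],[0,3.5,0]],[1,[39,0,-2],[0,3.5,0]]]' && python3 plan.py 605 -20 240 -81.4 9
```

```text
time_s: 2.23
ee_pos: [406.2, 245.5, 251.3]
ee_rot: [-90.0, 0.0, -53.7]
force: [0.8, 0.7, -0.2]
gripper_width: 91.1
from [406.2 245.5 251.3] -53.66 step 36.9 turn_y 3.08
0 [36.9  1.3  0.3]
1 [36.8  1.3  2.3]
2 [36.6  1.3  4.3]
3 [36.3  1.3  6.2]
4 [35.9  1.3  8.2]
5 [35.4  1.3 10.1]
6 [34.9  1.3 12. ]
7 [34.2  1.3 13.8]
8 [33.4  1.3 15.7]
```

```bash
python3 -m handwheel '[[1,[37,1,0],[0,3,0]],[1,[37,1,2],[0,3,0]],[1,[37,1,4],[0,3,0]],[1,[36,1,6],[0,3,0]],[1,[36,1,8],[0,3,0]],[1,[35,1,10],[0,3,0]],[1,[35,1,12],[0,3,0]],[1,[34,1,14],[0,3,0]],[1,[20,1,9],[0,3,0]],[1,[0,0,0],[0,0,0]]]' && python3 - <<'E'
from h import *
st=env.state(); f=env.grab_frame("wrist"); print(st["time_s"],st["ee_pos"],st["ee_rot"])
np.savez('w1.npz',T=toolT(st)); cv2.imwrite('pics/w1.png',f[:,:,::-1])
for l in("stand","stand_mark","speaker_center"): print(l,[(round(d["p"],2),[int(v) for v in d["location"]],int(d["region"].sum())) for d in env.masks_of("wrist",l)])
a=f[:,:,::-1].copy()
for P in stand(0,0):
    h=cv2.convexHull(proj("wrist",place(P,614.2,57,8.6),toolT(st)).astype(np.float32)); cv2.polylines(a,[h.astype(np.int32)],True,(0,0,255),1)
cv2.imwrite('pics/w1o.png',np.hstack([a[:,:]]))
E
```

```text
time_s: 3.07
ee_pos: [598.6, -9.4, 240.9]
ee_rot: [-90.0, -0.1, -80.8]
force: [-0.2, 0.4, -0.7]
gripper_width: 91.4
3.0667 [598.58669731  -9.36072567 240.93362199] [-89.9812748   -0.09693471 -80.81707649]
stand [(0.8, [235, 107], 9614), (0.75, [67, 4], 316)]
stand_mark [(0.83, [235, 106], 9720), (0.59, [66, 2], 284)]
speaker_center []
```

View pics/w1.png

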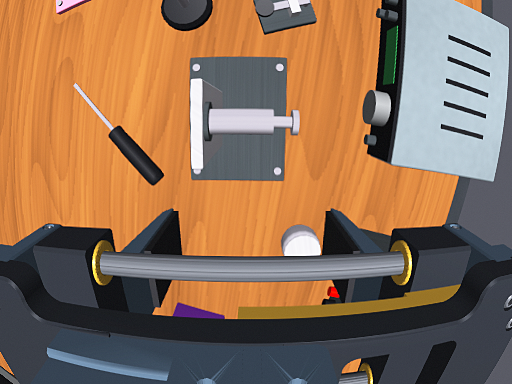

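View pics/w1o.png

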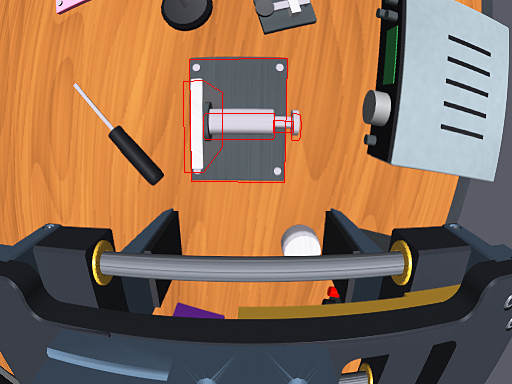

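```bash
python3 - <<'E'
from h import *
a=cv2.imread('pics/w1.png')[95:150,200:310]
a=cv2.resize(a,None,fx=7,fy=7,interpolation=cv2.INTER_CUBIC)
for i in range(0,110,10): cv2.putText(a,str(200+i),(i*7,10),0,.35,(0,255,255)); cv2.line(a,(i*7,0),(i*7,4),(0,255,255))
for i in range(0,55,5): cv2.putText(a,str(95+i),(0,i*7),0,.35,(0,255,255));cv2.line(a,(0,i*7),(5,i*7),(0,255,255))
cv2.imwrite('pics/w1z.png',a)
a=cv2.imread('pics/side0.png')[150:220,235:305]
a=cv2.resize(a,None,fx=8,fy=8,interpolation=cv2.INTER_CUBIC)
for i in range(0,70,5): cv2.putText(a,str(235+i),(i*8,10),0,.35,(0,255,255)); cv2.line(a,(i*8,0),(i*8,4),(0,255,255))
for i in range(0,70,5): cv2.putText(a,str(150+i),(0,i*8),0,.35,(0,255,255));cv2.line(a,(0,i*8),(5,i*8),(0,255,255))
cv2.imwrite('pics/s1z.png',a)
E
```

```text
(no output)
```

View pics/w1z.png

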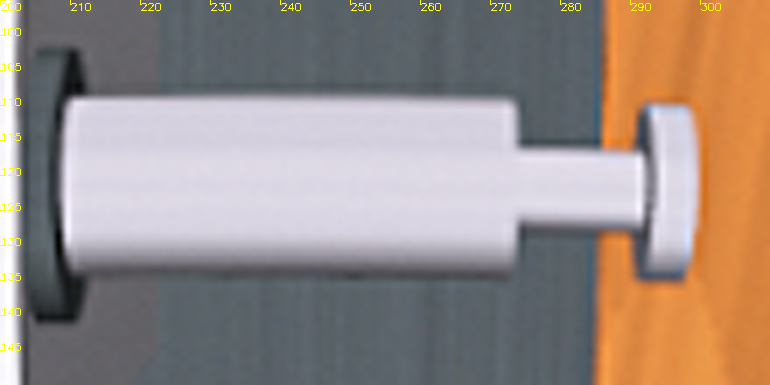

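View pics/s1z.png

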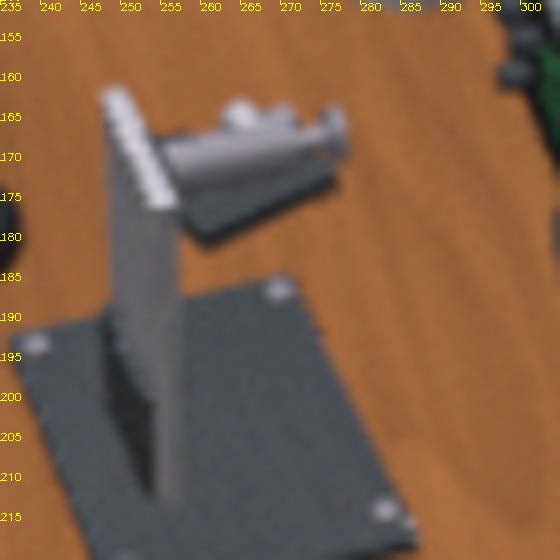

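```bash
python3 - <<'E'
from h import *
T=np.load('w1.npz')['T']
from scipy.optimize import least_squares
def tri(w,s):
    r=least_squares(lambda p:np.r_[(proj("wrist",[p],T)[0]-w)*.8,(proj("side",[p])[0]-s)*2],[614,57,160]); return r.x,r.fun
# note the wrist pixel: axis silhouette middle
print(tri((295.5,122.5),(276.2,166.6)))
print(tri((282.3,122.2),(271.8,167.6)))
a=np.radians(8.6);
for dz in(-8,-4,0,4,8):
    print(dz,[proj("side",place(np.array([[x,3,165+dz]]),614.2,57,8.6))[0].round(1) for x in(10.5,0,-40)], [proj("wrist",place(np.array([[x,3,165+dz]]),614.2,57,8.6),T)[0].round(1) for x in(10.5,0,-40)])
im=cv2.imread('pics/side0.png'); tiles=[]
for dz in(-8,-4,0,4):
    c=cv2.resize(im[150:190,245:290],None,fx=8,fy=8,interpolation=cv2.INTER_CUBIC)
    for P in stand(3,dz)[1:]:
        h=cv2.convexHull(((proj("side",place(P,614.2,57,8.6))-[245,150]+.5)*8-.5).astype(np.float32)); cv2.polylines(c,[h.astype(np.int32)],True,(0,0,255),1)
    tiles.append(c)
cv2.imwrite('pics/s2.png',np.vstack([np.hstack(tiles[:2]),np.hstack(tiles[2:])])[:600])
E
```

```text
(array([624.62161586,  62.20482711, 157.26350607]), array([-0.11071787, -0.02569702,  0.16518685, -0.03175207]))
(array([612.40120246,  60.49636251, 156.66431084]), array([-1.02881831, -0.26761023,  1.56213816, -0.21259404]))
-8 [array([276.2, 166.8]), array([273. , 167.5]), array([261. , 170.1])] [array([294.6, 123.1]), array([282.5, 122.8]), array([235.6, 122.1])]
-4 [array([276.2, 165.8]), array([273. , 166.5]), array([261. , 169.1])] [array([295.3, 123.3]), array([283., 123.]), array([235.4, 122.3])]
0 [array([276.2, 164.9]), array([273. , 165.5]), array([261. , 168.1])] [array([296. , 123.5]), array([283.5, 123.1]), array([235.1, 122.5])]
4 [array([276.2, 163.9]), array([273. , 164.6]), array([260.9, 167.2])] [array([296.7, 123.7]), array([284. , 123.4]), array([234.9, 122.7])]
8 [array([276.2, 162.9]), array([273. , 163.6]), array([260.9, 166.2])] [array([297.5, 124. ]), array([284.6, 123.6]), array([234.6, 122.9])]
```

View pics/s2.png

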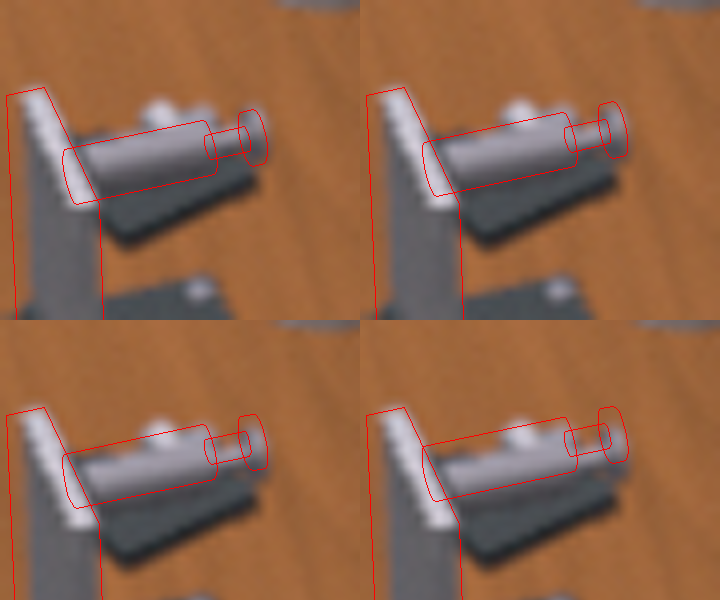

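```bash
python3 plan.py 425 -268 235 -102.5 9
```

```text
from [595.7  -4.8 242. ] -80.44 step 34.9 turn_y 2.45
0 [ 25.7   0.8 -23.6]
1 [ 26.7   0.8 -22.4]
2 [ 27.6   0.8 -21.3]
3 [ 28.5   0.8 -20.1]
4 [ 29.3   0.8 -18.8]
5 [ 30.1   0.8 -17.6]
6 [ 30.8   0.8 -16.3]
7 [ 31.5   0.8 -14.9]
8 [ 32.1   0.8 -13.6]
```

```bash
python3 -m handwheel '[[1,[26,1,-24],[0,2.5,0]],[1,[27,1,-22],[0,2.5,0]],[1,[28,1,-21],[0,2.5,0]],[1,[28,1,-20],[0,2.5,0]],[1,[29,1,-19],[0,2.5,0]],[1,[30,1,-18],[0,2.5,0]],[1,[31,1,-16],[0,2.5,0]],[1,[32,0,-15],[0,2.5,0]],[1,[32,0,-14],[0,2.5,0]],[1,[0,0,0],[0,0,0]]]' && python3 - <<'E'
from h import *
st=env.state(); f=env.grab_frame("wrist"); T=toolT(st); print(st["time_s"],st["ee_pos"],st["ee_rot"])
cv2.imwrite('pics/w2.png',f[:,:,::-1])
r=[(round(d["p"],2),[int(v) for v in d["location"]],int(d["region"].sum())) for d in env.masks_of("wrist","speaker_center")]; print(r)
np.savez('w2.npz',T=T)
from ov import ov
a=f[:,:,::-1].copy()
cv2.imwrite('pics/w2o.png',ov("wrist",a,-12.5,(140,60,400,300),2.9,T=T)[:600])
E
```

```text
time_s: 4.1
ee_pos: [421.0, -271.3, 235.5]
ee_rot: [-90.0, -0.2, -103.2]
force: [-0.0, -0.0, -0.1]
gripper_width: 91.2
4.1 [ 421.0010198  -271.2664207   235.47957081] [ -90.02361185   -0.16194686 -103.22893208]
[(0.85, [250, 130], 3509)]
```

View pics/w2.png

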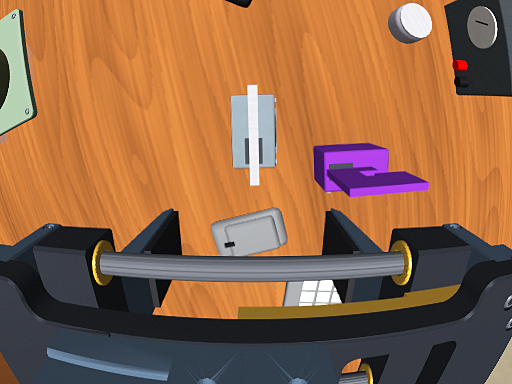

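View pics/w2o.png

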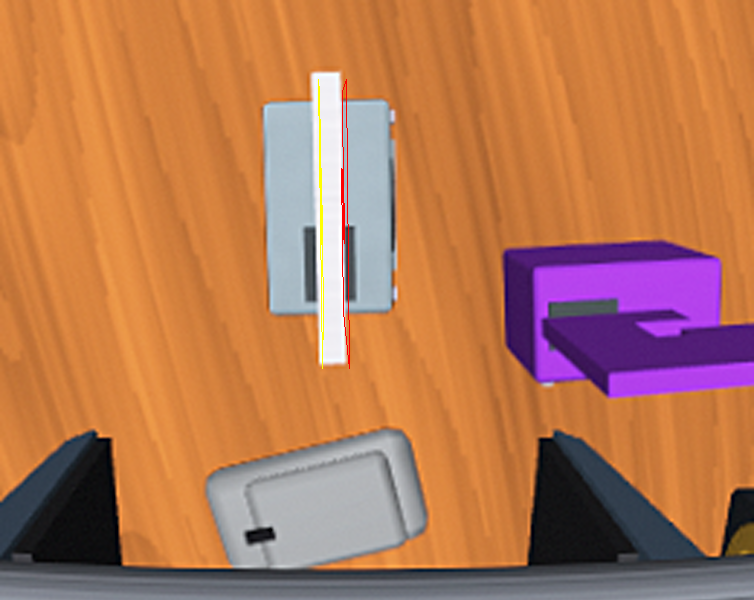

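```bash
python3 - <<'E'
from h import *
from scipy.optimize import least_squares
T=np.load('w2.npz')['T']
px=(np.array([[311,72],[340,72],[319,364],[347,364]])+.5)/2.9-.5+[140,60]
P=np.array([[-4,46,155],[4,46,155],[-4,-40,155],[4,-40,155]],float)
r=least_squares(lambda p:(proj("wrist",place(P,*p),T)-px).ravel(),[434,-223,-12.5]); print(r.x,r.fun.round(1))
E
python3 plan.py 433 -221 200 -102.5 3;
```

```text
[ 433.77758164 -221.04184793  -11.74728738] [ 0.2  0.5 -0.2  0.3  0.2 -0.3 -0.3 -0.5]
from [ 423.5 -268.1  235.4] -103.03 step 19.9 turn_y -0.18
0 [-16.   11.8  -0.5]
1 [-16.   11.8  -0.4]
2 [-16.   11.8  -0.4]
```

```bash
python3 -m handwheel '[[1,[-12,6,0],[0,-1.2,0]],[1,[-12,12,0],[0,0,0]],[1,[-12,18,0],[0,0,0]],[1,[-12,18,0],[0,0,0]],[1,[0,18,0],[0,0,0]],[1,[0,18,0],[0,0,0]],[1,[0,12,0],[0,0,0]],[1,[0,7,0],[0,0,0]],[1,[0,0,0],[0,0,0]],[1,[0,0,0],[0,0,0]]]' 40; python3 -c "
from h import *
print(env.state()['ee_pos'],env.state()['ee_rot'])
f=env.grab_frame('wrist');cv2.imwrite('pics/w3.png',f[:,:,::-1])"
```

```text
time_s: 5.03
ee_pos: [434.6, -220.4, 126.0]
ee_rot: [-90.0, 0.0, -101.7]
force: [0.9, 0.2, -0.6]
gripper_width: 91.5
[ 434.6259358  -220.3627678   125.97228101] [-9.00037638e+01  2.40323735e-02 -1.01661501e+02]
```

View pics/w3.png

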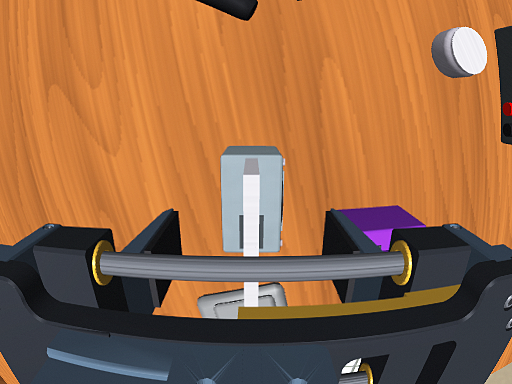

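The plate stands midway between the fingers (columns 243–260, gap centre about 252), so I'm closing.

```bash
python3 -m handwheel '[[0,[0,0,0],[0,0,0]],[0,[0,0,0],[0,0,0]],[0,[0,0,0],[0,0,0]],[0,[0,0,0],[0,0,0]],[0,[0,0,0],[0,0,0]],[0,[0,0,0],[0,0,0]],[0,[0,0,0],[0,0,0]],[0,[0,0,0],[0,0,0]],[0,[0,0,0],[0,0,0]],[0,[0,0,0],[0,0,0]]]' 40; python3 -c "
from h import *
print(env.state()['ee_pos'],env.state()['ee_rot'],env.state()['force'])"
```

```text
time_s: 5.92
ee_pos: [434.1, -221.6, 125.9]
ee_rot: [-90.0, 0.0, -101.8]
force: [0.3, -0.2, -0.5]
gripper_width: 27.4
[ 434.07271487 -221.617006    125.89281512] [-9.00011990e+01  5.07547236e-03 -1.01796175e+02] [ 0.30729537 -0.2274534  -0.50590848]
```

```bash
python3 -m handwheel '[[0,[0,0,0],[0,0,0]],[0,[0,0,0],[0,0,0]],[0,[0,0,0],[0,0,0]],[0,[0,0,0],[0,0,0]],[0,[0,0,0],[0,0,0]],[0,[0,-2,0],[0,0,0]],[0,[0,-6,0],[0,0,0]],[0,[0,-10,0],[0,0,0]],[0,[0,-12,0],[0,0,0]],[0,[0,-20,0],[0,0,0]]]' 40; python3 -c "
from h import *
print(env.state()['ee_pos'],env.state()['ee_rot'],env.state()['force'])"
```

```text
time_s: 6.75
ee_pos: [433.0, -221.0, 175.6]
ee_rot: [-90.2, 0.1, -101.8]
force: [0.7, -0.0, -4.9]
gripper_width: 7.9
[ 432.97068585 -221.01107861  175.59490114] [-9.02045277e+01  6.68370814e-02 -1.01796816e+02] [ 0.67850119 -0.04924633 -4.92909057]
```

```bash
python3 plan.py 624 -9 195 -81.4 14 433.5 -221.3 176 -101.8
```

```text
from [ 433.5 -221.3  176. ] -101.8 step 20.4 turn_y -1.46
0 [-17.6  -1.4  10.2]
1 [-17.4  -1.4  10.7]
2 [-17.1  -1.4  11.1]
3 [-16.8  -1.4  11.5]
4 [-16.5  -1.4  12. ]
5 [-16.2  -1.4  12.4]
6 [-15.9  -1.4  12.8]
7 [-15.5  -1.4  13.2]
8 [-15.2  -1.4  13.6]
9 [-14.8  -1.4  14. ]
10 [-14.5  -1.4  14.3]
11 [-14.1  -1.4  14.7]
12 [-13.7  -1.4  15. ]
13 [-13.4  -1.4  15.4]
```

```bash
python3 -m handwheel '[[0,[-8,-2,5],[0,-1.4,0]],[0,[-17.6,-2,10.2],[0,-1.4,0]],[0,[-17.4,-2,10.7],[0,-1.4,0]],[0,[-17.1,-2,11.1],[0,-1.4,0]],[0,[-16.8,-2,11.5],[0,-1.4,0]],[0,[-16.5,-2,12],[0,-1.4,0]],[0,[-16.2,-2,12.4],[0,-1.4,0]],[0,[-15.9,-1,12.8],[0,-1.4,0]],[0,[-15.5,-1,13.2],[0,-1.4,0]],[0,[-15.2,-1,13.6],[0,-1.4,0]]]' 40; python3 plan.py 624 -9 195 -81.4 6
```

```text
time_s: 7.58
ee_pos: [561.1, -74.2, 192.6]
ee_rot: [-90.0, 0.0, -87.6]
force: [0.2, 0.6, -4.3]
gripper_width: 7.7
from [561.1 -74.2 192.6] -87.65 step 15.1 turn_y -1.04
0 [-10.4  -0.4  10.9]
1 [-10.2  -0.4  11.1]
2 [-10.   -0.4  11.3]
3 [-9.8 -0.4 11.5]
4 [-9.6 -0.4 11.6]
5 [-9.4 -0.4 11.8]
```

```bash
python3 -m handwheel '[[0,[-10.4,-0.5,10.9],[0,-1.1,0]],[0,[-10.2,-0.5,11.1],[0,-1.1,0]],[0,[-10,-0.5,11.3],[0,-1.1,0]],[0,[-9.8,-0.5,11.5],[0,-1.1,0]],[0,[-9.6,-0.4,11.6],[0,-1,0]],[0,[-5,0,6],[0,-1,0]],[0,[0,0,0],[0,0,0]],[0,[0,0,0],[0,0,0]],[0,[0,0,0],[0,0,0]],[0,[0,0,0],[0,0,0]]]' 40; python3 - <<'E'
from h import *
st=env.state(); f=env.grab_frame("wrist"); T=toolT(st); print(st["time_s"],st["ee_pos"],st["ee_rot"],st["force"],st["torque"])
np.savez('w4.npz',T=T); a=f[:,:,::-1].copy(); cv2.imwrite('pics/w4.png',a)
s=env.grab_frame("side")[:,:,::-1].copy(); cv2.imwrite('pics/s4.png',s)
cv2.imwrite('pics/s4z.png',cv2.resize(s[130:230,220:320],None,fx=6,fy=6,interpolation=cv2.INTER_CUBIC))
b=a.copy()
for P in stand(3.5,-8)[2:]:
    h=cv2.convexHull(proj("wrist",place(P,614.2,57,8.6),T).astype(np.float32)); cv2.polylines(b,[h.astype(np.int32)],True,(0,0,255),1)
cv2.imwrite('pics/w4z.png',cv2.resize(b[60:230,160:390],None,fx=3.4,fy=3.4,interpolation=cv2.INTER_CUBIC))
E
```

```text
time_s: 8.42
ee_pos: [617.4, -16.5, 195.3]
ee_rot: [-90.0, -0.0, -81.4]
force: [-0.7, 0.4, -4.9]
gripper_width: 7.8
8.4167 [617.44649605 -16.53607363 195.33292875] [-9.00379826e+01 -8.37482229e-03 -8.14432098e+01] [-0.73154932  0.3925379  -4.87777114] [-0.07593874 -0.00431292  0.03471949]
```

View pics/w4z.png

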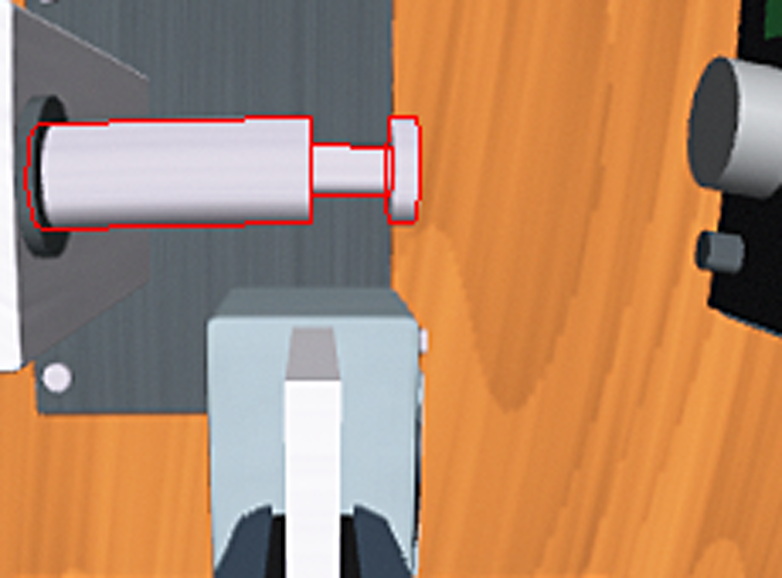

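View pics/s4z.png

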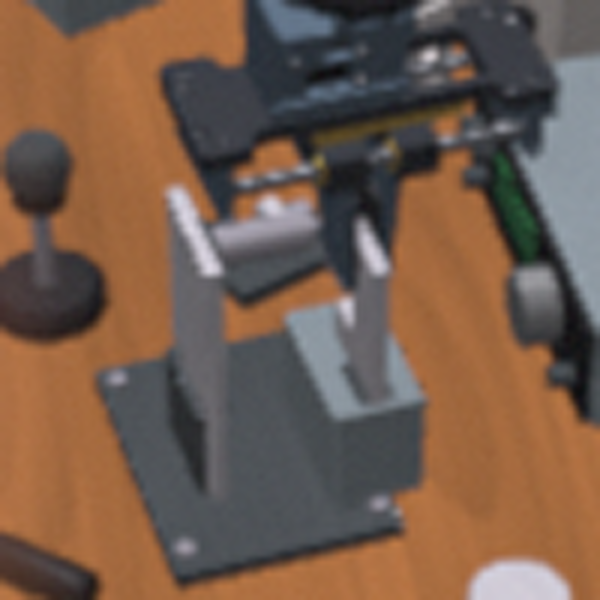

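```bash
python3 -m handwheel '[[0,[0,0,3],[0,0,0]],[0,[0,0,3],[0,0,0]],[0,[-6,0,2],[0,0,0]],[0,[-9,0,0],[0,0,0]],[0,[-9,0,0],[0,0,0]],[0,[-9,0,0],[0,0,0]],[0,[-7,0,0],[0,0,0]],[0,[-4,0,0],[0,0,0]],[0,[0,0,0],[0,0,0]],[0,[0,0,0],[0,0,0]]]' 40; cat > chk.py <<'E'
from h import *
st=env.state(); p=st["ee_pos"]; d=np.array([613.7,60.5])-p[:2]; a=np.radians(8.6)
print("t",round(st["time_s"],2),p.round(2),st["ee_rot"].round(2),"pin in speaker: x %.2f y %.2f"%(d@[np.cos(a),np.sin(a)],d@[-np.sin(a),np.cos(a)]),"h %.1f"%(157-(p[2]-126)),"F",st["force"].round(2),"M",st["torque"].round(3),st["gripper_width"].round(2))
E
python3 chk.py; python3 - <<'E'
from h import *
st=env.state(); f=env.grab_frame("wrist"); T=toolT(st)
b=f[:,:,::-1].copy(); cv2.imwrite('pics/w5.png',b)
for P in stand(3.5,-8)[2:]:
    h=cv2.convexHull(proj("wrist",place(P,614.2,57,8.6),T).astype(np.float32)); cv2.polylines(b,[h.astype(np.int32)],True,(0,0,255),1)
cv2.imwrite('pics/w5z.png',cv2.resize(b[110:280,140:370],None,fx=3.4,fy=3.4,interpolation=cv2.INTER_CUBIC))
E
```

```text
time_s: 9.35
ee_pos: [619.3, 29.1, 195.4]
ee_rot: [-90.0, -0.0, -81.3]
force: [0.8, -0.2, -3.9]
gripper_width: 7.6Traceback (most recent call last):
  File "chk.py", line 3, in <module>
    print("t",round(st["time_s"],2),p.round(2),st["ee_rot"].round(2),"pin in speaker: x %.2f y %.2f"%(d@[np.cos(a),np.sin(a)],d@[-np.sin(a),np.cos(a)]),"h %.1f"%(157-(p[2]-126)),"F",st["force"].round(2),"M",st["torque"].round(3),st["gripper_width"].round(2))
                                                                                                                                                                                                                                     ^^^^^^^^^^^^^^^^^^^^^^^^^
AttributeError: 'float' object has no attribute 'round'
```

View pics/w5z.png

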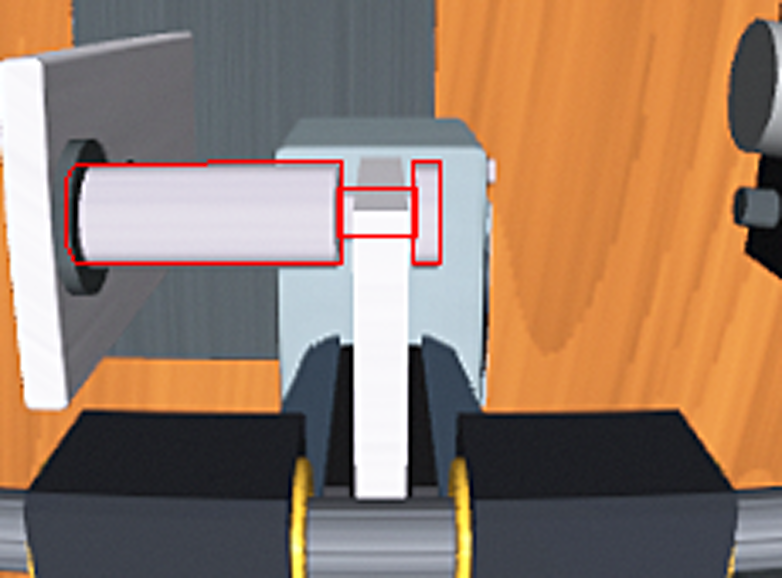

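```bash
sed -i 's/st\["gripper_width"\].round(2)/round(st["gripper_width"],2)/' chk.py; python3 chk.py; python3 -m handwheel '[[0,[0,1,0],[0,0,0]],[0,[0,1,0],[0,0,0]],[0,[0,1,0],[0,0,0]],[0,[0,1,0],[0,0,0]],[0,[0,0.7,0],[0,0,0]],[0,[0,0.7,0],[0,0,0]],[0,[0,0.3,0],[0,0,0]],[0,[0,0.3,0],[0,0,0]],[0,[0,0,0],[0,0,0]],[0,[0,0,0],[0,0,0]]]' 40 ; python3 chk.py
```

```text
t 9.4 [619.42  28.8  195.4 ] [-8.999e+01 -2.000e-02 -8.138e+01] pin in speaker: x -0.92 y 32.20 h 87.6 F [ 0.26 -1.09 -3.63] M [-0.096  0.065  0.023] 7.88
time_s: 10.23
ee_pos: [619.4, 28.9, 189.4]
ee_rot: [-90.0, 0.0, -81.4]
force: [0.7, 1.0, -3.8]
gripper_width: 8.0
t 10.23 [619.42  28.85 189.39] [-89.99   0.   -81.39] pin in speaker: x -0.92 y 32.15 h 93.6 F [ 0.71  1.02 -3.78] M [-0.067  0.02   0.045] 8.02
```

```bash
python3 -m handwheel '[[0,[0,0.4,0],[0,0,0]],[0,[0,0.4,0],[0,0,0]],[0,[0,0.3,0],[0,0,0]],[0,[0,0.3,0],[0,0,0]],[0,[0,0.3,0],[0,0,0]],[0,[0,0.3,0],[0,0,0]],[0,[0,0,0],[0,0,0]],[0,[0,0,0],[0,0,0]],[0,[0,0,0],[0,0,0]],[0,[0,0,0],[0,0,0]]]' 40 ; python3 chk.py
```

```text
time_s: 11.07
ee_pos: [619.4, 28.8, 187.5]
ee_rot: [-90.0, 0.0, -81.4]
force: [-0.5, -0.1, -1.3]
gripper_width: 7.6
t 11.07 [619.42  28.83 187.54] [-89.99   0.   -81.4 ] pin in speaker: x -0.92 y 32.17 h 95.5 F [-0.47 -0.11 -1.27] M [-0.027  0.149  0.018] 7.62
```

```bash
python3 -m handwheel '[[0,[0,0.2,0],[0,0,0]],[0,[0,0.2,0],[0,0,0]],[0,[0,0,0],[0,0,0]],[0,[0,0,0],[0,0,0]],[0,[0,0,0],[0,0,0]],[0,[0,0,0],[0,0,0]],[0,[0,0,0],[0,0,0]],[0,[0,0,0],[0,0,0]],[0,[0,0,0],[0,0,0]],[0,[0,0,0],[0,0,0]]]' 40 ; python3 chk.py
```

```text
time_s: 11.9
ee_pos: [619.5, 28.8, 187.3]
ee_rot: [-90.0, 0.0, -81.4]
force: [-2.5, -0.6, 3.3]
gripper_width: 8.1
t 11.9 [619.47  28.84 187.33] [-89.97   0.   -81.4 ] pin in speaker: x -0.97 y 32.16 h 95.7 F [-2.52 -0.56  3.26] M [0.074 0.447 0.052] 8.14
```

Contact shows at TCP z≈187.5: the net force went from −4 N to +3 N. The upper lip is on the pin, so I'm backing up about 2.2 mm to mid-slot and sliding in.

```bash
python3 -m handwheel '[[0,[0,-1.2,0],[0,0,0]],[0,[0,-1.1,0],[0,0,0]],[0,[0,0,0],[0,0,0]],[0,[-2,0,0],[0,0,0]],[0,[-2,0,0],[0,0,0]],[0,[-2,0,0],[0,0,0]],[0,[-2,0,0],[0,0,0]],[0,[-1,0,0],[0,0,0]],[0,[0,0,0],[0,0,0]],[0,[0,0,0],[0,0,0]]]' 40 ; python3 chk.py
```

```text
time_s: 12.73
ee_pos: [618.1, 37.9, 189.2]
ee_rot: [-90.0, -0.0, -81.4]
force: [-1.4, -0.1, -4.0]
gripper_width: 7.6
t 12.73 [618.06  37.85 189.23] [-90.    -0.   -81.38] pin in speaker: x -0.92 y 23.04 h 93.8 F [-1.45 -0.05 -4.  ] M [-0.034  0.069 -0.039] 7.65
```

```bash
python3 -m handwheel '[[0,[-1,-0.3,0],[0,0,0]],[0,[-1,0,0],[0,0,0]],[0,[-1,0,0],[0,0,0]],[0,[-1,0,0],[0,0,0]],[0,[-1,0,0],[0,0,0]],[0,[-1,0,0],[0,0,0]],[0,[-1,0,0],[0,0,0]],[0,[-1,0,0],[0,0,0]],[0,[0,0,0],[0,0,0]],[0,[0,0,0],[0,0,0]]]' 40 ; python3 chk.py
```

```text
time_s: 13.57
ee_pos: [616.8, 45.7, 189.5]
ee_rot: [-90.0, 0.0, -81.4]
force: [-0.0, -0.8, -4.8]
gripper_width: 8.1
t 13.57 [616.83  45.71 189.54] [-90.     0.   -81.39] pin in speaker: x -0.88 y 15.09 h 93.5 F [-0.04 -0.8  -4.84] M [-0.124  0.11  -0.043] 8.14
```

```bash
python3 -m handwheel '[[0,[-1.5,0,0],[0,0,0]],[0,[-1.5,0,0],[0,0,0]],[0,[-1.5,0,0],[0,0,0]],[0,[-1.5,0,0],[0,0,0]],[0,[-1.5,0,0],[0,0,0]],[0,[-1.5,0,0],[0,0,0]],[0,[-1.5,0,0],[0,0,0]],[0,[-1,0,0],[0,0,0]],[0,[0,0,0],[0,0,0]],[0,[0,0,0],[0,0,0]]]' 40 ; python3 chk.py; python3 - <<'E'
from h import *
f=env.grab_frame("wrist");b=f[:,:,::-1].copy(); cv2.imwrite('pics/w6.png',b)
cv2.imwrite('pics/w6z.png',cv2.resize(b[110:280,140:370],None,fx=3.4,fy=3.4,interpolation=cv2.INTER_CUBIC))
E
```

```text
time_s: 14.4
ee_pos: [615.1, 57.1, 189.6]
ee_rot: [-90.0, -0.0, -81.4]
force: [-1.1, -0.6, -3.4]
gripper_width: 7.8
t 14.4 [615.15  57.08 189.56] [-89.99  -0.   -81.39] pin in speaker: x -0.92 y 3.60 h 93.4 F [-1.08 -0.62 -3.43] M [-0.103  0.032 -0.037] 7.77
```

View pics/w6z.png

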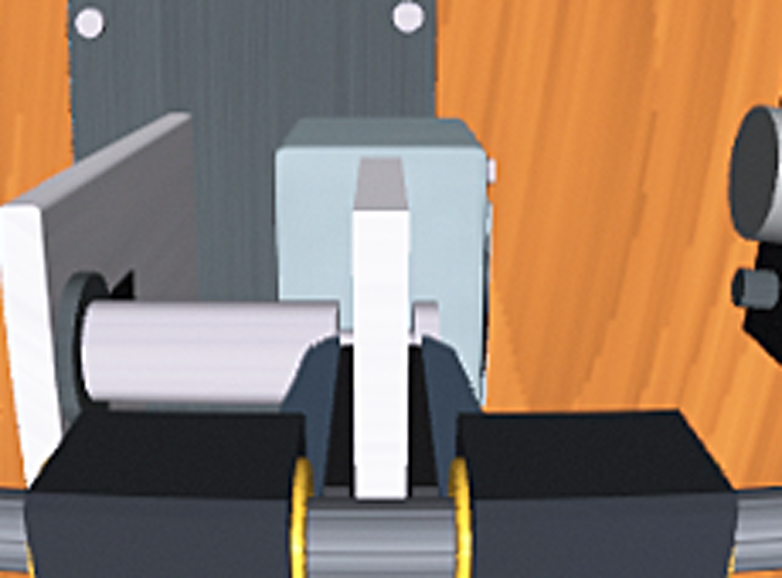

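Plate midway between collar and head, neck inside the slot, no contact force. Feeling for the closed end now in fine steps.

```bash
python3 -m handwheel '[[0,[-1,0,0],[0,0,0]],[0,[-1,0,0],[0,0,0]],[0,[-0.7,0,0],[0,0,0]],[0,[-0.5,0,0],[0,0,0]],[0,[-0.3,0,0],[0,0,0]],[0,[-0.3,0,0],[0,0,0]],[0,[0,0,0],[0,0,0]],[0,[0,0,0],[0,0,0]],[0,[0,0,0],[0,0,0]],[0,[0,0,0],[0,0,0]]]' 40 ; python3 chk.py
```

```text
time_s: 15.28
ee_pos: [614.6, 60.7, 189.6]
ee_rot: [-90.0, 0.0, -81.4]
force: [-0.3, -0.6, -4.2]
gripper_width: 7.9
t 15.28 [614.58  60.74 189.55] [-90.    0.  -81.4] pin in speaker: x -0.90 y -0.10 h 93.4 F [-0.25 -0.6  -4.15] M [-0.074  0.064 -0.048] 7.86
```

```bash
python3 -m handwheel '[[0,[-0.4,0,0],[0,0,0]],[0,[-0.3,0,0],[0,0,0]],[0,[-0.3,0,0],[0,0,0]],[0,[-0.3,0,0],[0,0,0]],[0,[-0.3,0,0],[0,0,0]],[0,[-0.2,0,0],[0,0,0]],[0,[0,0,0],[0,0,0]],[0,[0,0,0],[0,0,0]],[0,[0,0,0],[0,0,0]],[0,[0,0,0],[0,0,0]]]' 40 ; python3 chk.py
```

```text
time_s: 16.12
ee_pos: [614.3, 62.3, 189.5]
ee_rot: [-90.0, -0.0, -81.4]
force: [-0.1, -1.1, -4.0]
gripper_width: 7.7
t 16.12 [614.33  62.35 189.54] [-9.00e+01 -2.00e-02 -8.14e+01] pin in speaker: x -0.90 y -1.73 h 93.5 F [-0.07 -1.14 -4.04] M [-0.392 -0.108 -0.029] 7.67
```

```bash
python3 -m handwheel '[[0,[-0.3,0,0],[0,0,0]],[0,[-0.2,0,0],[0,0,0]],[0,[0,0,0],[0,0,0]],[0,[0,0,0],[0,0,0]],[0,[0,0,0],[0,0,0]],[0,[0,0,0],[0,0,0]],[0,[0,0,0],[0,0,0]],[0,[0,0,0],[0,0,0]],[0,[0,0,0],[0,0,0]],[0,[0,0,0],[0,0,0]]]' 40 ; python3 chk.py
```

```text
time_s: 16.95
ee_pos: [614.3, 62.6, 189.5]
ee_rot: [-90.0, -0.1, -81.4]
force: [-0.2, -6.0, -3.9]
gripper_width: 7.8
t 16.95 [614.29  62.57 189.55] [-9.000e+01 -5.000e-02 -8.139e+01] pin in speaker: x -0.90 y -1.96 h 93.5 F [-0.17 -6.04 -3.86] M [-1.224 -0.106 -0.022] 7.83
```

Closed end felt: −6 N in y, at the predicted pin y of −2.0. Backing off about 2 mm and lowering so the notch comes down over the pin.

```bash
python3 -m handwheel '[[0,[1.2,0,0],[0,0,0]],[0,[1,0,0],[0,0,0]],[0,[0,0,0],[0,0,0]],[0,[0,1,0],[0,0,0]],[0,[0,1,0],[0,0,0]],[0,[0,1,0],[0,0,0]],[0,[0,0.7,0],[0,0,0]],[0,[0,0.3,0],[0,0,0]],[0,[0,0,0],[0,0,0]],[0,[0,0,0],[0,0,0]]]' 40 ; python3 chk.py
```

```text
time_s: 17.78
ee_pos: [614.5, 61.0, 185.5]
ee_rot: [-90.0, 0.0, -81.4]
force: [0.2, 0.7, -4.2]
gripper_width: 7.9
t 17.78 [614.53  60.96 185.52] [-9.000e+01  1.000e-02 -8.139e+01] pin in speaker: x -0.89 y -0.33 h 97.5 F [ 0.16  0.75 -4.24] M [-0.028  0.012 -0.031] 7.85
```

```bash
python3 -m handwheel '[[0,[0,1,0],[0,0,0]],[0,[0,1,0],[0,0,0]],[0,[0,1,0],[0,0,0]],[0,[0,1,0],[0,0,0]],[0,[0,1,0],[0,0,0]],[0,[0,0.7,0],[0,0,0]],[0,[0,0.5,0],[0,0,0]],[0,[0,0.3,0],[0,0,0]],[0,[0,0,0],[0,0,0]],[0,[0,0,0],[0,0,0]]]' 40 ; python3 chk.py
```

```text
time_s: 18.62
ee_pos: [614.6, 60.9, 179.1]
ee_rot: [-90.0, 0.0, -81.4]
force: [0.1, -0.1, -3.9]
gripper_width: 8.0
t 18.62 [614.57  60.9  179.06] [-89.99   0.   -81.39] pin in speaker: x -0.92 y -0.27 h 103.9 F [ 0.13 -0.05 -3.86] M [-0.094  0.059  0.   ] 7.95
```

```bash
python3 -m handwheel '[[0,[0,0.4,0],[0,0,0]],[0,[0,0.3,0],[0,0,0]],[0,[0,0.3,0],[0,0,0]],[0,[0,0.3,0],[0,0,0]],[0,[0,0.2,0],[0,0,0]],[0,[0,0,0],[0,0,0]],[0,[0,0,0],[0,0,0]],[0,[0,0,0],[0,0,0]],[0,[0,0,0],[0,0,0]],[0,[0,0,0],[0,0,0]]]' 40 ; python3 chk.py
```

```text
time_s: 19.45
ee_pos: [614.5, 60.9, 177.6]
ee_rot: [-90.0, 0.0, -81.4]
force: [-0.1, 0.8, -3.7]
gripper_width: 8.0
t 19.45 [614.54  60.9  177.61] [-8.999e+01  1.000e-02 -8.139e+01] pin in speaker: x -0.89 y -0.27 h 105.4 F [-0.07  0.76 -3.67] M [-0.117  0.068 -0.018] 7.95
```

```bash
python3 -m handwheel '[[0,[0,0.2,0],[0,0,0]],[0,[0,0.2,0],[0,0,0]],[0,[0,0.2,0],[0,0,0]],[0,[0,0,0],[0,0,0]],[0,[0,0,0],[0,0,0]],[0,[0,0,0],[0,0,0]],[0,[0,0,0],[0,0,0]],[0,[0,0,0],[0,0,0]],[0,[0,0,0],[0,0,0]],[0,[0,0,0],[0,0,0]]]' 40 ; python3 chk.py
```

```text
time_s: 20.28
ee_pos: [614.6, 60.9, 177.4]
ee_rot: [-90.0, 0.0, -81.4]
force: [-2.2, -0.3, 3.6]
gripper_width: 8.0
t 20.28 [614.61  60.89 177.38] [-89.97   0.   -81.4 ] pin in speaker: x -0.96 y -0.25 h 105.6 F [-2.19 -0.34  3.62] M [-0.076  0.499 -0.038] 8.01
```

Seated: contact at z≈177.4, as predicted from the lip touch. Easing the press, then opening.

```bash
python3 -m handwheel '[[0,[0,-0.3,0],[0,0,0]],[0,[0,0,0],[0,0,0]],[0,[0,0,0],[0,0,0]],[0.12,[0,0,0],[0,0,0]],[0.15,[0,0,0],[0,0,0]],[0.2,[0,0,0],[0,0,0]],[0.25,[0,0,0],[0,0,0]],[0.3,[0,0,0],[0,0,0]],[0.3,[0,0,0],[0,0,0]],[0.3,[0,0,0],[0,0,0]]]' 10 ; python3 chk.py;  python3 - <<'E'
from h import *
f=env.grab_frame("wrist");b=f[:,:,::-1].copy(); cv2.imwrite('pics/w7.png',b)
s=env.grab_frame("side")[:,:,::-1].copy()
z=np.hstack([cv2.resize(b[110:280,140:340],None,fx=2,fy=2),cv2.resize(s[145:230,230:315],(340,340),interpolation=cv2.INTER_CUBIC)])
cv2.imwrite('pics/w7z.png',z)
E
```

```text
time_s: 21.12
ee_pos: [614.6, 60.9, 177.2]
ee_rot: [-90.0, 0.0, -81.4]
force: [0.4, 0.7, 0.2]
gripper_width: 27.6
t 21.12 [614.55  60.91 177.19] [-9.000e+01  1.000e-02 -8.139e+01] pin in speaker: x -0.91 y -0.28 h 105.8 F [0.42 0.74 0.25] M [-0.07   0.044 -0.071] 27.63
```

View pics/w7z.png

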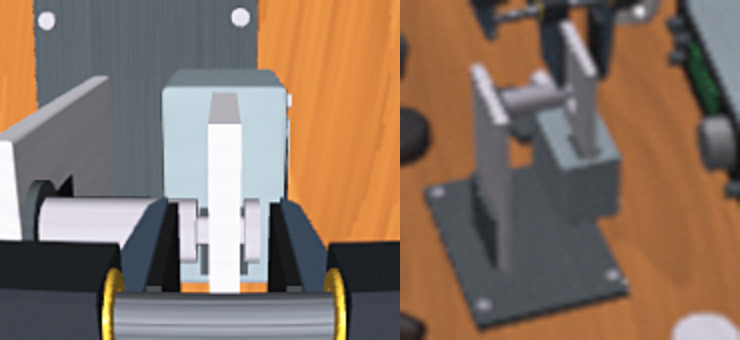

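The speaker hangs on its own: the force reads 0 and the plate sits between collar and head. I'll withdraw straight up and check.

```bash
python3 -m handwheel '[[0.3,[0,-2,0],[0,0,0]],[0.3,[0,-4,0],[0,0,0]],[0.3,[0,-8,0],[0,0,0]],[0.3,[0,-12,0],[0,0,0]],[0.3,[0,-15,0],[0,0,0]],[0.3,[0,-20,0],[0,0,0]],[0.3,[10,-20,0],[0,0,0]],[0.3,[20,-10,0],[0,0,0]],[0.3,[20,0,0],[0,0,0]],[0.3,[20,0,0],[0,0,0]]]'; python3 -m handwheel '[[0.3,[10,0,0],[0,0,0]],[0.3,[5,0,0],[0,0,0]],[0.3,[0,0,0],[0,0,0]],[0.3,[0,0,0],[0,0,0]],[0.3,[0,0,0],[0,0,0]],[0.3,[0,0,0],[0,0,0]],[0.3,[0,0,0],[0,0,0]],[0.3,[0,0,0],[0,0,0]],[0.3,[0,0,0],[0,0,0]],[0.3,[0,0,0],[0,0,0]]]'
python3 - <<'E'
from h import *
from ov import ov
st=env.state(); T=toolT(st); w=env.grab_frame("wrist")[:,:,::-1].copy(); s=env.grab_frame("side")[:,:,::-1].copy(); t=env.grab_frame("top")[:,:,::-1].copy()
c=np.array([613.7,60.5])
def drw(cam,im,T=None):
    for P in [SPK[0],SPK[3]]:
        h=cv2.convexHull(proj(cam,place(P,*c,8.6,50),T).astype(np.float32)); cv2.polylines(im,[h.astype(np.int32)],True,(0,0,255),1)
w2=w.copy(); drw("wrist",w2,T); s2=s.copy(); drw("side",s2)
z=np.vstack([np.hstack([cv2.resize(w,(400,300)),cv2.resize(w2,(400,300))]),np.hstack([cv2.resize(x[145:235,225:315],(266,300),interpolation=cv2.INTER_CUBIC) for x in(s,s2)]+[cv2.resize(t[110:230,150:410],(268,300))])])
cv2.imwrite('pics/end.png',z); cv2.imwrite('pics/endside.png',s)
E
```

```text
time_s: 22.05
ee_pos: [625.7, -8.9, 270.6]
ee_rot: [-89.8, -0.0, -81.4]
force: [0.4, -0.5, -1.2]
gripper_width: 27.0
time_s: 22.88
ee_pos: [627.2, -22.9, 268.3]
ee_rot: [-90.0, 0.0, -81.4]
force: [-0.2, -0.9, -0.2]
gripper_width: 27.4
```

View pics/end.png

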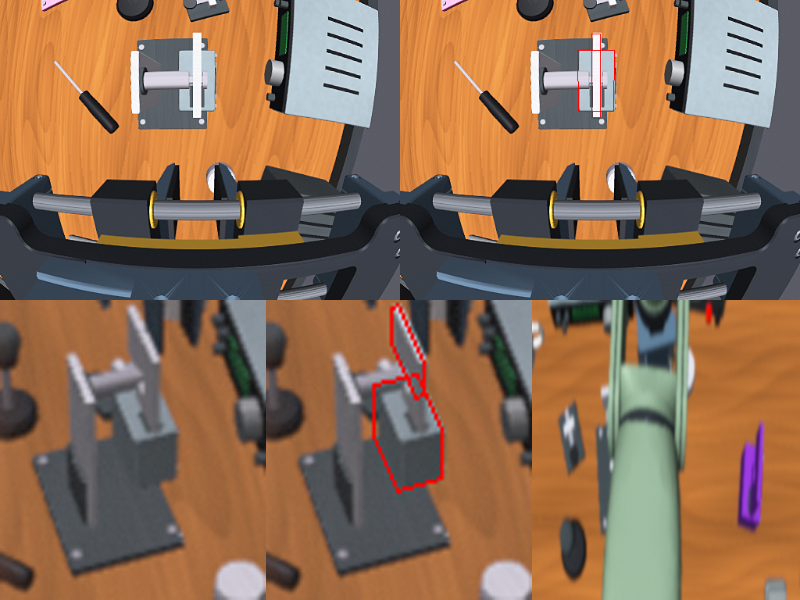

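View pics/endside.png

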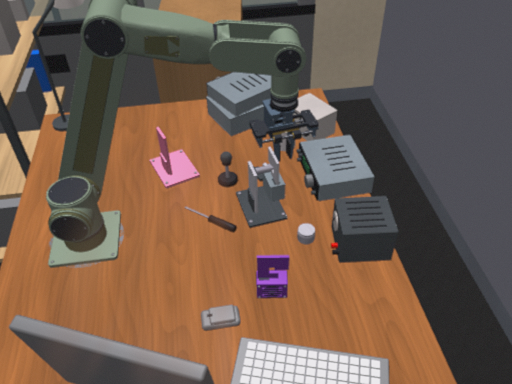

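The speaker hangs at the predicted seated pose in both the wrist and side views, upright, and the other things are where they were. Handing in.

```bash
python3 -c "
from workcell import env
print(env.job_done(), env.state()['time_s'])"
```

```text
the job is handed in; nothing more can be done
the job is handed in; nothing more can be done
```

The loudspeaker is hanging on the pin of the aluminium stand, and I handed the job in at about 23 s of robot time.

- **Hanging it:** I gripped the strap plate from above and felt the pin with the slot's upper lip, about 7 N. I backed up to mid-slot and slid in until the closed end touched, about 6 N, then backed off 2 mm. I lowered it until the pin seated in the notch at about 8 N, eased off and let go.
- **Last checks:** With the gripper open and clear, the force read about zero. The wrist and side pictures show the speaker upright, with the plate between collar and head. The wrist outline of the expected seated pose matches; the side one matches to within a few mm.
- **Bystanders:** Those visible in the side and wrist views are where they were. The arm hid part of the top view, and I did not measure each one separately.
- **Disagreement:** By touch the pin is about 158.5 mm above the desk, roughly 1.5 mm higher than the pictures suggested (157 mm). I went by touch.

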